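Seat the loading plate on the capsule filler

ROBOT

A 6-joint arm with a two-finger parallel gripper is mounted at the origin on the work surface. World frame = base frame: x ahead of the robot, y to its left, z up, the work surface at z = 0. Lengths are in m, angles in rad, forces in N, time in s.
With the tool pointing down it reaches from about 0.35 to 0.975 m from the base axis. Payload 4.9 kg.
Tool frame: the origin (TCP) lies between the finger pads; the fingertips stand 14 mm ahead of it and the grasp point (between the pads) lies 5 mm behind it (manip.finger_overhang is the distance from the TCP to the fingertips, in m); z points along the fingers, y is the line along which they close (so a half turn about z gives the same grasp; the last joint's range is limited). The gripper opens to 85 mm and grips with 20 to 120 N. Pads are 22 mm wide; open, the fingers measure 114 mm over their backs; the gripper's body (76 mm by 85 mm) begins 54 mm behind the grasp point. The pads swing forward as they close: fully open they stand 13 mm farther back than shut.
Start: joints at [-1.429, 0.053, 1.613, -0, 1.476, -0.119], TCP at [0.161, -0.604, 0.245] pointing down, gripper open.
Joint ranges: [-3.01, 3.01], [-1.01, 2.22], [0.06, 2.58], [-1.02, 4.17], [0.09, 2.62], [-3.14, 3.14]. Speed limits (rad/s): [2.57, 2.57, 3.14, 3.14, 3.14, 3.14].

INTERFACE

Orientations are given as a unit quaternion [w, x, y, z].
In Python, from plant import manip, grab_frame gives the robot as it stands.
- The arm moves only by the tool servo_tool, never from a script. Its argument "deltas" is a list that holds one entry, the list of rows, each a list of 5 numbers: the opening in per cent of the stroke, from 0 (shut) to 100 (fully open), then the shift along the world's x, y, z in m, then the turn about the world's z in degrees. A call has exactly 8 rows; each row shifts and turns the commanded pose from where the row before left it; what a row does not reach is not made up. A row lasts 1/10 s, in which the tool goes at most 50 mm and 8.59 degrees, less where a joint would pass 70% of its speed; a pose out of reach is approached as far as the arm can. A call is refused whole if a number of a shift passes 0.05 or a number of a turn 8.59, either way. A call with a gripper value outside its range is refused whole. The fingers move at their own pace and stop on an object; the grip force is fixed at half the most. Time passes only in rows, so rows that do not move let the fingers close, or fill a call up. It gives the time, the measured TCP pose, the force, the opening and the grip force at its end, in the units of the state.
- manip.state(): the state, without advancing time (a new reading comes with each control period).
- grab_frame(name): name is "side" or "top"; returns a dict with "pixels" (480x640x3 uint8, red, green, blue), "z_map" (480x640 float32, m along the optical axis (not along the pixel's ray), 0 where there is no reading), "fx", "fy", "cx", "cy" (pixels), "dist" ([k1, k2, p1, p2, k3] as OpenCV has them; the pictures are not rectified), "rvec" (rotation vector, rad) and "tvec" (3), from world to camera coordinates, as OpenCV has them. Camera axes: x right, y down, z forward; pixel columns grow to the right and rows downward; lengths in m; the calibration is good to about 2 mm. A picture is of the moment at which its call begins.
- manip.job_done(): hands the job in; it is judged then, once.
The state is a dict: "time": time; "joint_pos": joint angles; "joint_vel": joint speeds; "joint_efforts": joint torques, N m; "tool_pos": TCP position; "tool_rot": TCP orientation; "contact_force": force on the tool from outside, world axes, zero at the start; "ft_torque": the same for the moment, N m; "gripper_width": opening from 0.0 (shut) to 1.0 (fully open); "grasp_force": force on a finger pad.
Only numpy, scipy, OpenCV 4.12 (cv2) and the standard library are available. Lean on these libraries where they do the work, as an engineer would, in place of code of your own. Each camera call takes 0.05 s, during which the arm holds its last target. There are 200 camera calls.

TASK

Push the white loading plate along the rails of the capsule filler towards the bolt, until you feel it drop level into its locating notches; then push the bolt's upright tab towards the plate until the bolt is fully home over the plate's edge. Do it with the fingertips only: do not lift the plate off its rails, leave the jars, the cup and the spatula where they are, and finish with the hand clear.

Things in the scene. Friction and masses are not known exactly. Their poses are not given: they have to be found in the camera images.
- frame: The capsule filler, fixed to the bench: dark base 170 (x) x 400 (y) x 12 mm, origin under its centre, on the bench, z up. The plate slides towards its +y on two rails (x = +-38 to +-61 mm, y = -190 to 135 mm, tops 34 mm high) between side guides (outer faces x = +-67.5 mm, tops 50 mm; 1.5 mm play each side). The bolt's pedestal stands at x = 0, y = 122 to 185 mm, 36 mm wide, up to 63 mm high.
- plate: Loose white loading plate, 120 x 120 x 10 mm, with grey dimples, on 10 mm feet; about 0.4 kg, sliding friction a few N. Origin at its centre, level with the feet's undersides; axes as the frame's; top face 20 mm above it. Origin 34 mm above the bench while it slides, 26 mm once dropped. Starts 80 to 150 mm short. An upright lip stands along its trailing (-y) edge.
- seat (a point): Where the plate's origin lies when seated: frame x 0, y 50, z 26 mm. Axes as the frame's. The rails have four notches, 18 mm long, 8 mm deep, at y = 5 mm (outer halves, for the rear feet) and 95 mm (inner halves, front feet); the feet are 14 mm long, so the plate settles within 2 mm along y, all feet dropping together. The notch ends then stop a plate pushed slowly.
- lip (a point): Centre of the outer (-y) face of the plate's lip, where a fingertip pushes towards +y: 60 mm behind the plate's origin, 31 mm above it. The lip is 70 mm wide, 8 mm thick, its top 12 mm above this point; its face runs on down, flush, as the plate's edge to 21 mm below this point. Axes as the plate's.
- bolt_tab (a point): Centre of the outer (+y) face of the bolt's upright steel tab (32 wide in x, 8 thick, 26 mm tall), 72 mm above the bench; at frame y = 178 mm less the bolt's travel. Push it towards the frame's -y. The bolt bar (16 x 10 mm, underside 48.5 mm up) reaches 60 mm from this face towards the plate and 2 mm outward; it passes 2.5 mm over a seated plate but strikes one not dropped. Axes as the frame's.
- bolt (a joint): Travel of the bolt towards the plate, m: 0 = drawn back, 0.030 = fully home against its stop. Starts at 0 to 0.004. Stays where left; needs about 2 N to slide.
- tub: Bystander: white jar with blue cap, 72 mm across, 90 mm tall, loose, beyond the frame; origin at its base's centre.
- vial: Bystander: small white jar with blue cap, 40 mm across, 75 mm tall, loose; origin at its base's centre.
- cup: Bystander: small yellow bowl 70 mm across, 35 mm tall, loose, on the robot's side of the frame; origin at its base's centre.
- spatula: Bystander: spatula about 160 mm long lying flat on the robot's side of the frame; origin on its underside.
There are look-alikes about, which are no part of the job. Of the things that look like the plate, the middle-sized one is meant.

How it is judged:
On the way, in this order (a step that is already met when the one before it is completed fails the run):
1. the plate has dropped level into its notches (z of plate in the frame of frame between 0.023 and 0.028 m and y of plate in the frame of frame between 0.046 and 0.054 m and angle between plate's own z axis and vertical below 0.04 rad and value of joint bolt below 0.02 m), for 0.2 s.
2. the bolt is home over the plate (z of plate in the frame of frame between 0.023 and 0.028 m and y of plate in the frame of frame between 0.046 and 0.054 m and angle between plate's own z axis and vertical below 0.04 rad and value of joint bolt above 0.027 m), for 0.2 s.
At the end, for the whole second after the job is handed in: The plate lies level (within 0.04 rad) in its notches, its origin within 4 mm of the seat along the rails and not more than 2 mm above it, at rest, and the bolt is at least 27 mm out of 30 home (all of step 2 and linear speed of plate below 0.01 m/s); the robot touches nothing.
It fails at once if the plate is lifted (more than 6 mm above its sliding height) or tipped up (z of plate in the frame of frame above 0.04 m or angle between plate's own z axis and vertical above 0.2 rad).
It fails at once if the tub is disturbed (moved over 25 mm) (distance of tub from where it was at the start of the episode above 0.025 m).
It fails at once if the vial is disturbed (moved over 25 mm) (distance of vial from where it was at the start of the episode above 0.025 m).
It fails at once if the cup is disturbed (moved over 25 mm) (distance of cup from where it was at the start of the episode above 0.025 m).
It fails at once if the spatula is disturbed (moved over 25 mm) (distance of spatula from where it was at the start of the episode above 0.025 m).
It also fails if it takes over 46 s, if anything falls off the work surface, if the arm or the gripper's body presses on something with over 40 N, if the wrist force passes 120 N, or if a joint passes its speed limit or range.

## Working session

There is one attempt and no reset: what is moved stays moved. The work goes in short steps, Python scripts to look and compute and a tool call to move; the robot and the scene stay as the last step left them, time stands still between calls to the robot, and variables do not carry over. Pictures are saved under pics/ and viewed, at most 10 in all, crops included, and the job is handed in when it is done.

Besides the shell and the picture viewer there is one more tool, called by a JSON object that holds its "fn" and its "kwargs", one argument or row to a line. servo_tool: Moves the arm, as the interface text tells. Its arguments: {"type":"object","properties":{"deltas":{"type":"array"}},"required":["deltas"]}

```bash
mkdir -p pics; cat > h.py <<'E'
import numpy as np, cv2, pickle
from plant import manip, grab_frame
def grab(n):
    f=grab_frame(n); pickle.dump(f,open(f'{n}.pkl','wb')); return f
def load(n): return pickle.load(open(f'{n}.pkl','rb'))
def cam(f):
    K=np.array([[f['fx'],0,f['cx']],[0,f['fy'],f['cy']],[0,0,1.]]);R=cv2.Rodrigues(np.array(f['rvec'],float))[0]
    return K,R,np.array(f['tvec'],float).ravel(),np.array(f['dist'],float)
def ray(f,uv,z):
    K,R,t,d=cam(f);p=cv2.undistortPoints(np.array(uv,float).reshape(-1,1,2),K,d)[:,0]
    D=np.c_[p,np.ones(len(p))]@R;C=-R.T@t
    return C+D*((z-C[2])/D[:,2])[:,None]
def cloud(f):
    K,R,t,d=cam(f);v,u=np.mgrid[:480,:640]
    p=cv2.undistortPoints(np.c_[u.ravel(),v.ravel()].astype(float).reshape(-1,1,2),K,d)[:,0]
    Z=f['z_map'].ravel();P=np.c_[p,np.ones(len(p))]*Z[:,None]
    W=(P-t)@R;W[Z==0]=np.nan
    return W.reshape(480,640,3)
E
python3 - <<'E'
from h import *
for n in('top','side'):
    f=grab(n);cv2.imwrite(f'pics/{n}0.png',f['pixels'][:,:,::-1]);K,R,t,d=cam(f);print(n,-R.T@t,K[0,0])
E
```

```text
top [ 0.46702275 -0.03544787  1.03307685] 465.9305488688349
side [0.43781412 0.75399726 0.61151847] 511.05500702937087
```

View pics/top0.png

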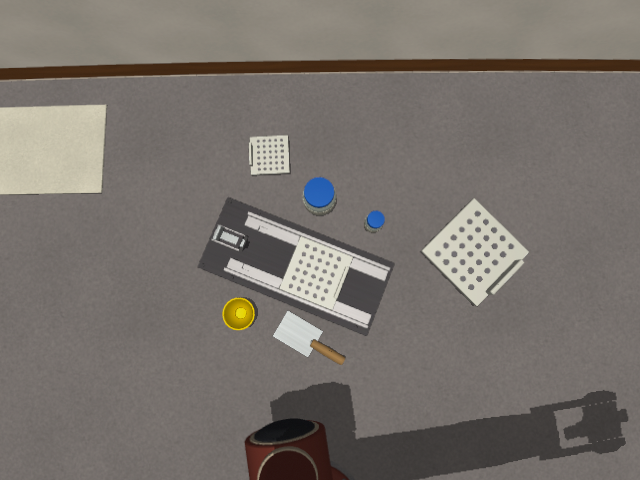

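View pics/side0.png

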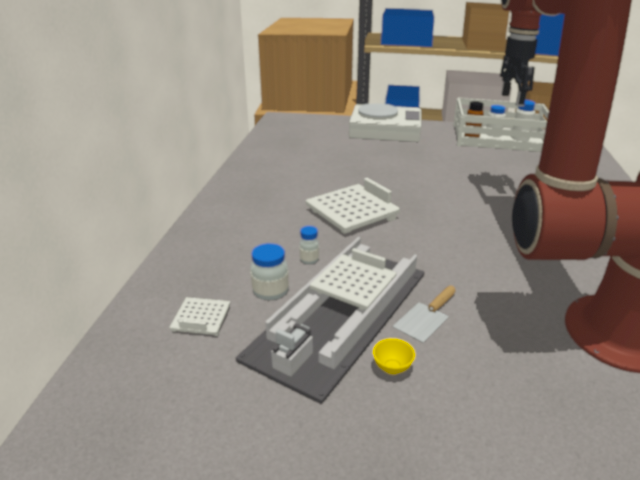

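The top view shows the dark base with corners near (231,198), (199,268), (368,334) and (394,263). The bolt tab is near (230,237), and the plate on its rails is near (317,270) with its lip at about (345,285). The side view agrees.

```bash
cat > meas.py <<'E'
from h import *
def frame_pose(f):
    W=cloud(f);px=f['pixels'].astype(int)
    roi=np.zeros((480,640),bool);roi[185:345,190:405]=1
    m=(roi&(px.max(2)<75)).astype(np.uint8)
    m=cv2.morphologyEx(m,cv2.MORPH_OPEN,np.ones((3,3)))
    m|=(roi&(W[...,2]>.025)&(px.min(2)>110)&(abs(np.nan_to_num(W[...,2])-.04)<.02)).astype(np.uint8)*0
    n,l,s,c=cv2.connectedComponentsWithStats(m)
    m=np.isin(l,[i for i in range(1,n) if s[i,4]>150])
    v,u=np.nonzero(m)
    P=ray(f,np.c_[u,v],.012)[:,:2].astype(np.float32)
    r=cv2.minAreaRect(P);b=cv2.boxPoints(r)
    return np.array(r[0]),r[1],r[2],b
if __name__=='__main__':
    f=load('top');c,s,a,b=frame_pose(f);print(c,s,a);print(b)
    e=[b[(i+1)%4]-b[i] for i in range(4)];L=max(e,key=np.linalg.norm);ey=L/np.linalg.norm(L)
    if ey[1]<0:ey=-ey
    ex=np.array([ey[1],-ey[0]]);print('ey',ey,'yaw deg',np.degrees(np.arctan2(ex[1],ex[0])))
    W=cloud(f);D=W[...,:2]-c;X=D@ex;Y=D@ey;Z=W[...,2]
    near=(abs(X)<.1)&(abs(Y)<.22)
    def st(n,m): print(n,m.sum(),*[np.round(np.nanpercentile(q[m],[2,50,98]),4) for q in(X,Y,Z)]) if m.sum() else print(n,0)
    st('rails/guides',near&(abs(Z-.05)<.003)&(abs(X)>.055))
    px=f['pixels'];st('platetop',near&(abs(Z-.054)<.004)&(abs(X)<.058)&(Y<.1))
    st('lip',near&(Z>.067)&(Y<.1));st('tab',near&(Z>.075)&(Y>.1));st('ped',near&(Z>.055)&(Y>.1))
    st('base',near&(abs(Z-.012)<.003)&(abs(X)<.035))
E
python3 meas.py
```

```text
[0.52568513 0.027751  ] (0.3967745900154114, 0.16854271292686462) 67.46685028076172
[[ 0.37182164 -0.12319672]
 [ 0.5274975  -0.1877853 ]
 [ 0.6795486   0.17869872]
 [ 0.5238728   0.2432873 ]]
ey [0.38321796 0.92365795] yaw deg -22.533154
rails/guides 920 [-0.0667 -0.0551  0.0679] [-0.1835 -0.0354  0.1278] [0.0474 0.0502 0.0529]
platetop 2972 [-0.0558 -0.0007  0.0557] [-0.1036 -0.0476  0.008 ] [0.0509 0.0541 0.0574]
lip 135 [-0.0321 -0.0007  0.0334] [-0.1093 -0.1054 -0.1016] [0.073  0.0768 0.0797]
tab 72 [-0.0146  0.0007  0.0148] [0.1664 0.1696 0.1745] [0.076  0.084  0.0879]
ped 399 [-0.014   0.0005  0.015 ] [0.1157 0.1511 0.1741] [0.0553 0.0599 0.0865]
base 3033 [-0.0337 -0.001   0.0337] [-0.1956  0.0413  0.1938] [0.0093 0.0121 0.0147]
```

```bash
python3 - <<'E'
from h import *
from scipy.spatial.transform import Rotation as Ro
s=manip.state();w,x,y,z=s['tool_rot'];R=Ro.from_quat([x,y,z,w]).as_matrix();print(R.round(3),s['tool_pos'],s['time'])
c=np.array([.5257,.02775]);ey=np.array([.38322,.92366])
for n,Y in(('behind',-.15),('lip',-.1095),('seatlip',-.01),('tabfar',.215),('tab',.177),('home',.148)):print(n,(c+Y*ey).round(4))
yt=R[:2,1];ex=np.array([ey[1],-ey[0]])
print('turn to align tool y with frame x',np.degrees(np.arctan2(yt[0]*ex[1]-yt[1]*ex[0],yt@ex)))
E
```

```text
[[ 0.966  0.258 -0.   ]
 [ 0.258 -0.966  0.002]
 [ 0.    -0.002 -1.   ]] [ 0.16108911 -0.60331824  0.24415001] 0.1
behind [ 0.4682 -0.1108]
lip [ 0.4837 -0.0734]
seatlip [0.5219 0.0185]
tabfar [0.6081 0.2263]
tab [0.5935 0.1912]
home [0.5824 0.1645]
turn to align tool y with frame x 52.52404089745564
```

{"fn": "servo_tool", "kwargs": {
  "deltas": [
    [[0, 0.022, 0.036, 0, 6.5], [0, 0.022, 0.036, 0, 6.5], [0, 0.022, 0.036, 0, 6.5], [0, 0.022, 0.036, 0, 6.5], [0, 0.022, 0.036, 0, 6.5], [0, 0.022, 0.036, 0, 6.5], [0, 0.022, 0.036, 0, 6.5], [0, 0.022, 0.036, 0, 6.5]]
  ]
}}

```text
time: 0.9
tool_pos: [0.3376, -0.3141, 0.2448]
tool_rot: [-0.0, 0.833, 0.553, 0.0]
contact_force: [1.3, 0.2, -0.3]
gripper_width: -0.002
grasp_force: 0.0
```

{"fn": "servo_tool", "kwargs": {
  "deltas": [
    [[0, 0.026, 0.0405, 0, 0.3], [0, 0.026, 0.0405, 0, 0], [0, 0.026, 0.0405, 0, 0], [0, 0.026, 0.0405, 0, 0], [0, 0.026, 0.0405, 0, 0], [0, 0, 0, -0.045, 0], [0, 0, 0, -0.045, 0], [0, 0, 0, -0.035, 0]]
  ]
}}

```text
time: 1.7
tool_pos: [0.4661, -0.1121, 0.1174]
tool_rot: [-0.001, 0.832, 0.554, -0.001]
contact_force: [-0.7, 0.8, -0.6]
gripper_width: -0.001
grasp_force: 0.0
```

```bash
python3 - <<'E'
from h import *
f=grab('side');cv2.imwrite('pics/s1.png',cv2.resize(f['pixels'][220:400,220:460,::-1],None,fx=3,fy=3))
print(manip.state()['tool_pos'])
E
```

```text
[ 0.46220296 -0.11085193  0.1111551 ]
```

View pics/s1.png

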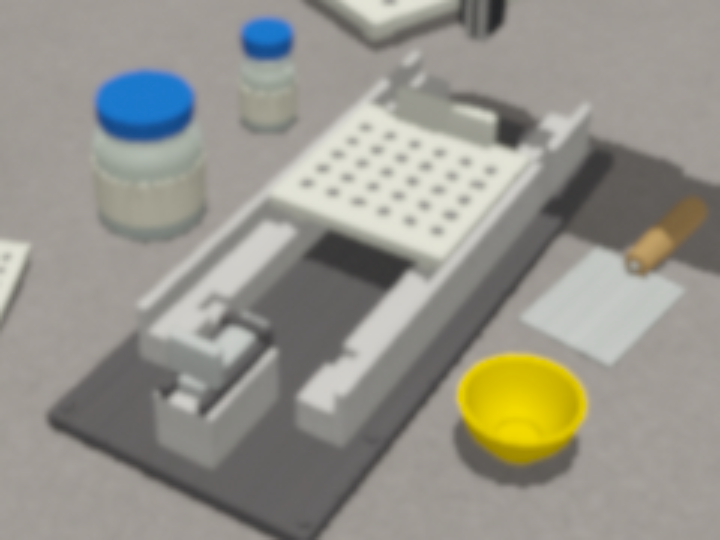

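The side crop shows the shut fingertips at about (480,20), behind the lip at about (445,110), with the way down clear.

{"fn": "servo_tool", "kwargs": {
  "deltas": [
    [[0, 0.005, -0.002, -0.025, 0], [0, 0, 0, -0.025, 0], [0, 0, 0, 0, 0], [0, 0, 0, 0, 0], [0, 0.0038, 0.0092, 0, 0], [0, 0.0038, 0.0092, 0, 0], [0, 0, 0, 0, 0], [0, 0, 0, 0, 0]]
  ]
}}

```text
time: 2.55
tool_pos: [0.4803, -0.0966, 0.0711]
tool_rot: [0.001, 0.832, 0.554, 0.0]
contact_force: [-1.0, 0.5, -0.4]
gripper_width: -0.001
grasp_force: 0.0
```

{"fn": "servo_tool", "kwargs": {
  "deltas": [
    [[0, 0, 0, -0.01, 0], [0, 0, 0, 0, 0], [0, 0, 0, 0, 0], [0, 0, 0, 0, 0], [0, 0, 0, 0, 0], [0, 0, 0, 0, 0], [0, 0, 0, 0, 0], [0, 0, 0, 0, 0]]
  ]
}}

```text
time: 3.35
tool_pos: [0.4798, -0.097, 0.0604]
tool_rot: [0.0, 0.833, 0.554, 0.0]
contact_force: [0.3, 0.2, 0.2]
gripper_width: 0.004
grasp_force: 0.0
```

```bash
cat > st.py <<'E'
from h import *
s=manip.state();p=s['tool_pos'];c=np.array([.5257,.02775]);ey=np.array([.38322,.92366]);ex=np.array([ey[1],-ey[0]])
F=np.array(s['contact_force']);d=np.array(p[:2])-c
print('t',s['time'],'p',np.round(p,4),'frame XY',(d@ex).round(4),(d@ey).round(4),'F',(F[:2]@ex).round(1),(F[:2]@ey).round(1),F[2].round(1))
E
python3 st.py
```

```text
t 3.35 p [ 0.4798 -0.097   0.0604] frame XY 0.0054 -0.1328 F 0.2 0.3 0.2
```

{"fn": "servo_tool", "kwargs": {
  "deltas": [
    [[0, -0.005, 0.002, 0, 0], [0, 0.002, 0.005, 0, 0], [0, 0.0015, 0.0037, 0, 0], [0, 0.0015, 0.0037, 0, 0], [0, 0.0015, 0.0037, 0, 0], [0, 0.0015, 0.0037, 0, 0], [0, 0.0015, 0.0037, 0, 0], [0, 0.0015, 0.0037, 0, 0]]
  ]
}}

```text
time: 4.15
tool_pos: [0.4859, -0.0676, 0.0603]
tool_rot: [0.0, 0.833, 0.554, -0.0]
contact_force: [-0.8, -2.3, 1.8]
gripper_width: -0.001
grasp_force: 1.4
```

```bash
python3 st.py
```

```text
t 4.15 p [ 0.4859 -0.0676  0.0603] frame XY -0.0003 -0.1033 F 0.1 -2.4 1.8
```

{"fn": "servo_tool", "kwargs": {
  "deltas": [
    [[0, 0.0015, 0.0037, 0, 0], [0, 0.0015, 0.0037, 0, 0], [0, 0.0015, 0.0037, 0, 0], [0, 0.0015, 0.0037, 0, 0], [0, 0.0015, 0.0037, 0, 0], [0, 0.0015, 0.0037, 0, 0], [0, 0.0015, 0.0037, 0, 0], [0, 0.0015, 0.0037, 0, 0]]
  ]
}}

```text
time: 4.95
tool_pos: [0.4979, -0.0379, 0.0603]
tool_rot: [0.0, 0.833, 0.554, -0.0]
contact_force: [-0.7, -2.0, -0.8]
gripper_width: -0.0
grasp_force: 1.5
```

```bash
python3 st.py
```

```text
t 4.95 p [ 0.4979 -0.0379  0.0603] frame XY -0.0006 -0.0713 F 0.1 -2.1 -0.8
```

{"fn": "servo_tool", "kwargs": {
  "deltas": [
    [[0, 0.0015, 0.0037, 0, 0], [0, 0.0015, 0.0037, 0, 0], [0, 0.0015, 0.0037, 0, 0], [0, 0.0015, 0.0037, 0, 0], [0, 0.0015, 0.0037, 0, 0], [0, 0.0015, 0.0037, 0, 0], [0, 0.0015, 0.0037, 0, 0], [0, 0.0015, 0.0037, 0, 0]]
  ]
}}

```text
time: 5.75
tool_pos: [0.5099, -0.0082, 0.0603]
tool_rot: [0.0, 0.833, 0.554, -0.0]
contact_force: [-1.2, -2.7, 0.9]
gripper_width: 0.003
grasp_force: 1.6
```

```bash
python3 st.py; python3 - <<'E'
from h import *
f=grab('top');c=np.array([.5257,.02775]);ey=np.array([.38322,.92366]);ex=np.array([ey[1],-ey[0]])
W=cloud(f);D=W[...,:2]-c;X=D@ex;Y=D@ey;Z=W[...,2]
m=(abs(X)<.035)&(abs(Z-.054)<.006)&(Y<.105)&(Y>-.1)&(f['pixels'].min(2)>120)
print(np.nanpercentile(Y[m],[1,99]),np.nanmedian(Z[m]),m.sum())
E
```

```text
t 5.75 p [ 0.5099 -0.0082  0.0603] frame XY -0.0008 -0.0393 F -0.1 -2.9 0.9
[0.06413466 0.09189667] 0.05435659887716257 350
```

{"fn": "servo_tool", "kwargs": {
  "deltas": [
    [[0, 0.0006, 0.0015, 0, 0], [0, 0.0006, 0.0015, 0, 0], [0, 0.0006, 0.0015, 0, 0], [0, 0.0006, 0.0015, 0, 0], [0, 0.0006, 0.0015, 0, 0], [0, 0.0006, 0.0015, 0, 0], [0, 0.0006, 0.0015, 0, 0], [0, 0.0006, 0.0015, 0, 0]]
  ]
}}

```text
time: 6.6
tool_pos: [0.5146, 0.0036, 0.0603]
tool_rot: [-0.0, 0.833, 0.554, -0.0]
contact_force: [-1.3, -3.9, 1.2]
gripper_width: 0.002
grasp_force: 1.6
```

{"fn": "servo_tool", "kwargs": {
  "deltas": [
    [[0, 0.0003, 0.0007, 0, 0], [0, 0.0003, 0.0007, 0, 0], [0, 0.0003, 0.0007, 0, 0], [0, 0.0003, 0.0007, 0, 0], [0, 0.0003, 0.0007, 0, 0], [0, 0.0003, 0.0007, 0, 0], [0, 0.0003, 0.0007, 0, 0], [0, 0, 0, 0, 0]]
  ]
}}

```text
time: 7.4
tool_pos: [0.5166, 0.0085, 0.0601]
tool_rot: [-0.0, 0.833, 0.554, -0.0]
contact_force: [-0.5, -1.7, -1.4]
gripper_width: 0.001
grasp_force: 0.9
```

```bash
cat > pl.py <<'E'
from h import *
f=grab('top');c=np.array([.5257,.02775]);ey=np.array([.38322,.92366]);ex=np.array([ey[1],-ey[0]])
W=cloud(f);D=W[...,:2]-c;X=D@ex;Y=D@ey;Z=W[...,2]
m=(abs(X)<.05)&(abs(X)>.02)&(Y<.12)&(Y>-.1)&(f['pixels'].min(2)>120)&(Z>.042)&(Z<.06)
print('plate Y',np.nanpercentile(Y[m],[1,99]),'topz',np.nanmedian(Z[m]),m.sum())
m=(abs(X)<.02)&(Y>.12)&(Z>.076)&(Y<.2)
print('tab',np.nanpercentile(Y[m],[2,50,98]) if m.any() else 0,np.nanmedian(X[m]),m.sum())
E
python3 st.py; python3 pl.py
```

```text
t 7.4 p [0.5166 0.0085 0.0601] frame XY -0.0011 -0.0213 F 0.2 -1.8 -1.4
plate Y [0.0102605  0.11028979] topz 0.04615965008880498 250
tab [0.16645381 0.16981059 0.17461697] 8.192381330207839e-05 69
```

{"fn": "servo_tool", "kwargs": {
  "deltas": [
    [[0, -0.003, -0.007, 0, 0], [0, -0.003, -0.007, 0, 0], [0, 0, 0, 0.045, 0], [0, 0, 0, 0.045, 0], [0, 0, 0, 0, 0], [0, 0.016, 0.0386, 0, 0], [0, 0.016, 0.0386, 0, 0], [0, 0.016, 0.0386, 0, 0]]
  ]
}}

```text
time: 8.25
tool_pos: [0.5592, 0.1109, 0.1505]
tool_rot: [0.0, 0.833, 0.553, 0.001]
contact_force: [0.8, -0.6, -0.6]
gripper_width: -0.0
grasp_force: 0.0
```

{"fn": "servo_tool", "kwargs": {
  "deltas": [
    [[0, 0.016, 0.0386, 0, 0], [0, 0.016, 0.0386, 0, 0], [0, 0.017, 0.0386, 0, 0], [0, 0, 0, 0, 0], [0, 0, 0, 0, 0], [0, 0, 0, 0, 0], [0, 0, 0, 0, 0], [0, 0, 0, 0, 0]]
  ]
}}

```text
time: 9.05
tool_pos: [0.6075, 0.2248, 0.1504]
tool_rot: [0.0, 0.833, 0.553, 0.0]
contact_force: [-0.6, 0.1, 0.1]
gripper_width: -0.002
grasp_force: 0.0
```

```bash
python3 st.py; python3 - <<'E'
from h import *
c=np.array([.5257,.02775]);ey=np.array([.38322,.92366]);ex=np.array([ey[1],-ey[0]])
for n in('top','side'):
    f=grab(n);cv2.imwrite(f'pics/{n}2.png',cv2.resize(f['pixels'][180:400,180:440,::-1],None,fx=2.7,fy=2.7))
    W=cloud(f);D=W[...,:2]-c;X=D@ex;Y=D@ey;Z=W[...,2]
    m=(abs(X)<.052)&(Y<.105)&(Y>0)&(f['pixels'].min(2)>150)&(Z>.036)&(Z<.062)
    print(n,np.linalg.lstsq(np.c_[X[m],Y[m]-.05,np.ones(m.sum())],Z[m],rcond=None)[0],m.sum())
E
```

```text
t 9.05 p [0.6075 0.2248 0.1504] frame XY 0.0 0.2134 F -0.6 -0.2 0.1
top [0.00213622 0.00206263 0.04618915] 1971
side [-0.00623578  0.00558324  0.0462435 ] 2108
```

View pics/side2.png

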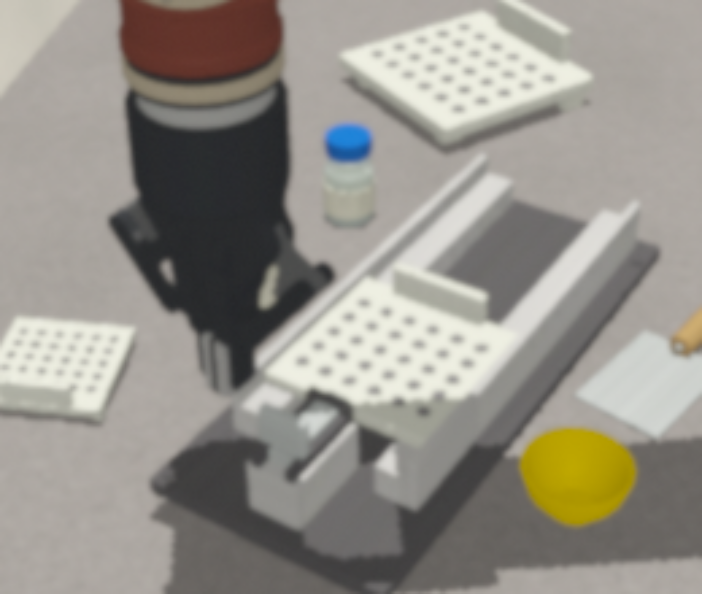

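The side crop shows the plate level in its notches between the guides. The fingertips are at about (230,385), outboard of the bolt tab at about (285,450).

{"fn": "servo_tool", "kwargs": {
  "deltas": [
    [[0, 0, 0, -0.034, 0], [0, 0, 0, -0.033, 0], [0, 0, 0, 0, 0], [0, -0.0015, -0.0037, 0, 0], [0, -0.0015, -0.0037, 0, 0], [0, -0.0015, -0.0037, 0, 0], [0, -0.0015, -0.0037, 0, 0], [0, -0.0015, -0.0037, 0, 0]]
  ]
}}

```text
time: 9.95
tool_pos: [0.6006, 0.2072, 0.0845]
tool_rot: [0.0, 0.833, 0.554, 0.001]
contact_force: [0.1, -0.3, 0.3]
gripper_width: -0.001
grasp_force: 0.0
```

```bash
python3 st.py
```

```text
t 9.95 p [0.6006 0.2072 0.0845] frame XY 0.0004 0.1944 F 0.2 -0.2 0.3
```

{"fn": "servo_tool", "kwargs": {
  "deltas": [
    [[0, -0.0015, -0.0037, 0, 0], [0, -0.0015, -0.0037, 0, 0], [0, -0.0015, -0.0037, 0, 0], [0, -0.0015, -0.0037, 0, 0], [0, -0.0015, -0.0037, 0, 0], [0, -0.0008, -0.0018, 0, 0], [0, -0.0008, -0.0018, 0, 0], [0, -0.0008, -0.0018, 0, 0]]
  ]
}}

```text
time: 10.75
tool_pos: [0.5903, 0.1835, 0.0834]
tool_rot: [0.0, 0.833, 0.554, 0.0]
contact_force: [1.3, 1.2, 0.4]
gripper_width: -0.001
grasp_force: 1.1
```

```bash
python3 st.py
```

```text
t 10.75 p [0.5903 0.1835 0.0834] frame XY -0.0 0.1686 F 0.7 1.6 0.4
```

{"fn": "servo_tool", "kwargs": {
  "deltas": [
    [[0, -0.0006, -0.0014, 0, 0], [0, -0.0006, -0.0014, 0, 0], [0, -0.0006, -0.0014, 0, 0], [0, -0.0006, -0.0014, 0, 0], [0, -0.0006, -0.0014, 0, 0], [0, -0.0004, -0.0009, 0, 0], [0, 0, 0, 0, 0], [0, 0, 0, 0, 0]]
  ]
}}

```text
time: 11.55
tool_pos: [0.5869, 0.1754, 0.0833]
tool_rot: [0.0, 0.833, 0.554, -0.0]
contact_force: [0.8, 0.6, 1.3]
gripper_width: 0.002
grasp_force: 0.4
```

```bash
python3 st.py
```

```text
t 11.55 p [0.5869 0.1754 0.0833] frame XY -0.0001 0.1598 F 0.5 0.8 1.3
```

Keep pushing gently until the stop is felt.

{"fn": "servo_tool", "kwargs": {
  "deltas": [
    [[0, -0.0003, -0.0007, 0, 0], [0, 0, 0, 0, 0], [0, -0.0003, -0.0007, 0, 0], [0, 0, 0, 0, 0], [0, 0, 0, 0, 0], [0, 0, 0, 0, 0], [0, 0, 0, 0, 0], [0, 0, 0, 0, 0]]
  ]
}}

```text
time: 12.35
tool_pos: [0.5863, 0.1742, 0.0833]
tool_rot: [0.0, 0.833, 0.554, 0.0]
contact_force: [1.9, 0.8, 0.5]
gripper_width: 0.0
grasp_force: 0.8
```

```bash
python3 st.py
```

```text
t 12.35 p [0.5863 0.1742 0.0833] frame XY -0.0002 0.1585 F 1.5 1.4 0.5
```

{"fn": "servo_tool", "kwargs": {
  "deltas": [
    [[0, -0.0003, -0.0007, 0, 0], [0, 0, 0, 0, 0], [0, -0.0003, -0.0007, 0, 0], [0, 0, 0, 0, 0], [0, 0, 0, 0, 0], [0, 0, 0, 0, 0], [0, 0, 0, 0, 0], [0, 0, 0, 0, 0]]
  ]
}}

```text
time: 13.15
tool_pos: [0.586, 0.1735, 0.0834]
tool_rot: [-0.0, 0.833, 0.554, 0.001]
contact_force: [4.0, 3.9, -2.0]
gripper_width: -0.002
grasp_force: 2.5
```

```bash
python3 st.py
```

```text
t 13.15 p [0.586  0.1735 0.0834] frame XY -0.0002 0.1577 F 2.1 5.2 -2.0
```

Force is rising with the motion stalling, so I'll push one more small step to confirm the stop.

{"fn": "servo_tool", "kwargs": {
  "deltas": [
    [[0, -0.0003, -0.0007, 0, 0], [0, 0, 0, 0, 0], [0, -0.0003, -0.0007, 0, 0], [0, 0, 0, 0, 0], [0, 0, 0, 0, 0], [0, 0, 0, 0, 0], [0, 0, 0, 0, 0], [0, 0, 0, 0, 0]]
  ]
}}

```text
time: 13.95
tool_pos: [0.586, 0.1734, 0.0834]
tool_rot: [-0.001, 0.833, 0.554, 0.003]
contact_force: [4.9, 7.7, -3.3]
gripper_width: 0.002
grasp_force: 5.0
```

```bash
python3 st.py
```

```text
t 13.95 p [0.586  0.1734 0.0834] frame XY -0.0002 0.1577 F 1.6 9.0 -3.3
```

Stopped solid at the end stop: no motion, with the force at 9 N. Now back off and lift clear.

{"fn": "servo_tool", "kwargs": {
  "deltas": [
    [[0, 0.003, 0.007, 0, 0], [0, 0.006, 0.014, 0, 0], [0, 0.006, 0.014, 0, 0], [0, 0, 0, 0.04, 0], [0, 0, 0, 0.04, 0], [0, 0.01, 0.03, 0.03, 0], [0, 0.01, 0.03, 0, 0], [0, 0, 0, 0, 0]]
  ]
}}

```text
time: 14.75
tool_pos: [0.6213, 0.2703, 0.1953]
tool_rot: [0.0, 0.832, 0.555, 0.002]
contact_force: [-0.3, 0.0, 0.3]
gripper_width: -0.005
grasp_force: 0.0
```

```bash
python3 st.py; python3 pl.py; python3 - <<'E'
from h import *
f=grab('side');cv2.imwrite('pics/s3.png',cv2.resize(f['pixels'][180:400,180:440,::-1],None,fx=2.7,fy=2.7))
E
```

```text
t 14.75 p [0.6213 0.2703 0.1953] frame XY -0.0046 0.2607 F -0.3 -0.1 0.3
plate Y [-0.00729262  0.1088785 ] topz 0.046208321019061534 1507
tab [0.1411191  0.18935745 0.19939919] -0.0044348654146433835 1138
```

View pics/s3.png

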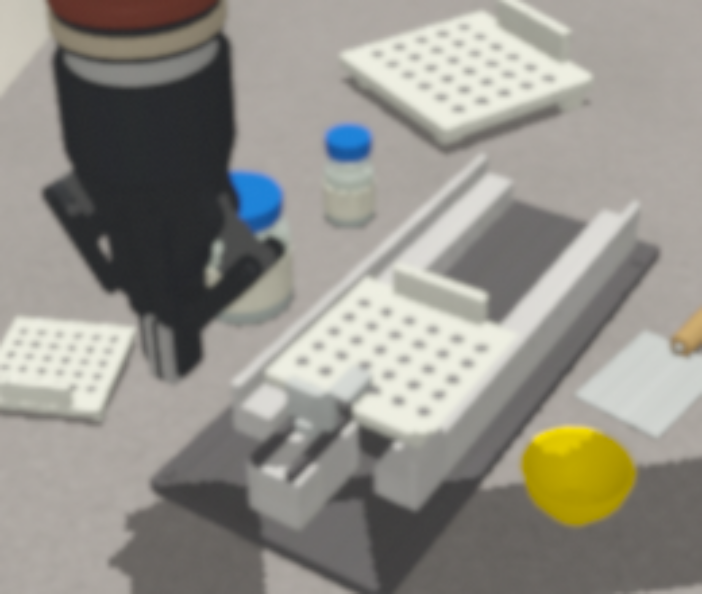

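The bolt bar now lies over the plate's edge at about (345,385). The plate is level at about (390,360), and the hand is clear at about (170,350).

```bash
python3 -c "
from plant import manip
print(manip.job_done())"
```

```text
the job is handed in; nothing more can be done
None
```

I handed the job in at about 15 s: the plate is level in its notches (top face measured at 46 mm), the bolt is pushed against its stop over the plate's edge, and the hand is clear; no verdict came back.

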